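# Release two specimens: turn over their rack tags

## Robot

A 6-joint arm with a two-finger parallel gripper is mounted at the origin on the work surface; the furniture and walls round the work are solid. World frame = base frame: x ahead of the robot, y to its left, z up, the work surface at z = 0. Lengths are in m, angles in degrees, forces in N, time in s.
With the tool pointing down it reaches from about 0.375 to 0.9 m from the base axis. Payload 3.1 kg.
Tool frame: the origin (TCP) lies at the very end of the fingers, on their centre line; the grasp point (between the pads) lies 19 mm behind it; z points along the fingers, y is the line along which they close (so a half turn about z gives the same grasp; the last joint's range is limited). The gripper opens to 87 mm and grips with 3 to 60 N. Pads are 19 mm wide; open, the fingers measure 117 mm over their backs; the gripper's body (75 mm by 190 mm) begins 51 mm behind the grasp point.
Start: joints at [60.934, 30.224, 82.088, -0, 67.689, -10.227], TCP at [0.202, 0.592, 0.223] pointing down, gripper open.
Joint ranges: [-176.69, 176.69], [-43.24, 126.21], [12.49, 139.97], [-82, 262], [0, 151.66], [-163.58, 163.58]. Speed limits (degrees/s): [159.86, 159.86, 180, 180, 180, 180].

## Interface

Orientations are given as a 3x3 rotation matrix whose columns are the frame's x, y, z axes.
In Python, from rig import * gives the robot as it stands.
- The arm moves only by the tool jog_arm, never from a script. Its arguments are lists of equal length, an entry for each row: "delta_pos": the shift along the world's x, y, z in cm, a list of three; "turn": the turn about the world's z in degrees; "grip": the closure, from 0 (fully open) to 1 (shut). In form: {"delta_pos": [[x, y, z], ...], "turn": [turn, ...], "grip": [grip, ...]}. A call has 1 to 12 rows; each row is the pose to reach, as a shift and turn from the pose commanded when the call began; what a row does not reach only later rows make up. A row lasts 1/8 s, in which the tool goes at most 62.5 mm and 10.7 degrees, less where a joint would pass 70% of its speed; a pose out of reach is approached as far as the arm can. A call with a gripper value outside its range is refused whole. The fingers move at their own pace and stop on an object; the grip force is fixed at half the most. Time passes only in rows, so rows that repeat a pose let the fingers close. It gives the time, the measured TCP pose, the force, the opening and the grip force at its end, in the units of the state.
- read_state(): the state, without advancing time (a new reading comes with each control period).
- capture(name): name is "side" or "top" or "wrist"; returns a dict with "color" (420x560x3 uint8, blue, green, red), "fovy" (degrees; the focal length in pixels is half the picture's height over the tangent of half this angle, whatever the lens; pixels are square), "cx", "cy" (the principal point, pixels), "k1" (the pictures are not rectified: a ray, as slopes to the right and down, at radius r is drawn at 1 + k1 r^2 times it, then the intrinsics apply), "camera_from_world" (4x4, takes a point from world to camera coordinates). Camera axes: x right, y up, looking along -z (the intrinsics and any distortion apply to the point x, -y, -z); pixel columns grow to the right and rows downward; lengths in m; the calibration is good to about 2 mm. A picture is of the moment at which its call begins. There is no depth.
- hand_in(): hands the job in; it is judged then, once.
The state is a dict: "time_s": time; "joint_positions": joint angles; "qvel": joint speeds; "tau": joint torques, N m; "position": TCP position; "tcp_rot": TCP orientation; "force": force on the tool from outside, world axes, zero at the start; "moment": the same for the moment, N m; "opening": opening from 0.0 (shut) to 1.0 (fully open); "grasp_force": force on a finger pad.
Only numpy, scipy, OpenCV 4.12 (cv2) and the standard library are available. Lean on these libraries where they do the work, as an engineer would, in place of code of your own. Each camera call takes 0.05 s, during which the arm holds its last target. There are 200 camera calls.

## Task

The yellow-lidded and the red-lidded specimens have passed their check and are released: with a fingertip under its lip, flip the tag just behind each of these two cups right over its pivot, from the red side (on hold) to the green side (released), and push it down until it lies flat. The blue-lidded specimen stays on hold, so leave its tag as it is. Work gently, only push with the fingertips and pick nothing up, and do not shift the cups or the things standing and lying around.

Things in the scene. Friction and masses are not known exactly. Their poses are not given: they have to be found in the camera images.
- rack: White rack fixed to the table, 440 mm wide (y), base 12 mm thick from x = -93 to +29 mm. Origin on the table, mid-width, straight below the tags' pivots; x away from the robot, y left along the row, z up. Three places 175 mm apart: left (+y), middle, right; each has a grey cup socket (rim 32 mm above the table) and, 60 mm behind the cup (+x), that cup's tag on an aluminium stand.
- tag_left (a joint): Angle of the left place's turn-over tag about its level pivot (along rack's x): 0 = flat to the left (+y) of its stand, red face (white bar) up; 1.57 = upright; 3.1416 = flat to the right, green face (white ring) up. Starts at 0 to 0.25. The pivot is stiff (0.015 N m, 0.3 N at the lip): the tag stays at whatever angle it is left, so it must be pushed all the way down.
- tag_left_lip (a point): Middle of the free end of the left tag, 52 mm from the pivot, moves with it. The tag is a flat plate 3 mm thick (its pivot in mid-thickness), 46 mm wide; its outer 8 mm is a finger lip 28 mm wide. Under it, from 12 mm off the pivot outwards, is free air down to the base, so a fingertip fits below the lip from the left.
- pivot_left (a point): Middle of the left tag's pivot pin, 95 mm above the table, axes as the rack's. The stand just under the tag is 22 mm along y and 57 mm along x, its column 12 x 26 mm; two ears at the tag's sides (x) rise to 100 mm.
- place_left (a point): Centre of the floor of the left cup socket (ring of 57 mm diameter), 12 mm above the table, 60 mm in front (-x) of its own tag's pivot.
- tag_middle (a joint): Angle of the middle place's turn-over tag about its level pivot (along rack's x): 0 = flat to the left (+y) of its stand, red face (white bar) up; 1.57 = upright; 3.1416 = flat to the right, green face (white ring) up. Starts at 0 to 0.25. The pivot is stiff (0.015 N m, 0.3 N at the lip): the tag stays at whatever angle it is left, so it must be pushed all the way down.
- tag_middle_lip (a point): Middle of the free end of the middle tag, 52 mm from the pivot, moves with it. The tag is a flat plate 3 mm thick (its pivot in mid-thickness), 46 mm wide; its outer 8 mm is a finger lip 28 mm wide. Under it, from 12 mm off the pivot outwards, is free air down to the base, so a fingertip fits below the lip from the left.
- pivot_middle (a point): Middle of the middle tag's pivot pin, 95 mm above the table, axes as the rack's. The stand just under the tag is 22 mm along y and 57 mm along x, its column 12 x 26 mm; two ears at the tag's sides (x) rise to 100 mm.
- place_middle (a point): Centre of the floor of the middle cup socket (ring of 57 mm diameter), 12 mm above the table, 60 mm in front (-x) of its own tag's pivot.
- tag_right (a joint): Angle of the right place's turn-over tag about its level pivot (along rack's x): 0 = flat to the left (+y) of its stand, red face (white bar) up; 1.57 = upright; 3.1416 = flat to the right, green face (white ring) up. Starts at 0 to 0.25. The pivot is stiff (0.015 N m, 0.3 N at the lip): the tag stays at whatever angle it is left, so it must be pushed all the way down.
- tag_right_lip (a point): Middle of the free end of the right tag, 52 mm from the pivot, moves with it. The tag is a flat plate 3 mm thick (its pivot in mid-thickness), 46 mm wide; its outer 8 mm is a finger lip 28 mm wide. Under it, from 12 mm off the pivot outwards, is free air down to the base, so a fingertip fits below the lip from the left.
- pivot_right (a point): Middle of the right tag's pivot pin, 95 mm above the table, axes as the rack's. The stand just under the tag is 22 mm along y and 57 mm along x, its column 12 x 26 mm; two ears at the tag's sides (x) rise to 100 mm.
- place_right (a point): Centre of the floor of the right cup socket (ring of 57 mm diameter), 12 mm above the table, 60 mm in front (-x) of its own tag's pivot.
- yellow_cup_center (a point): Loose closed specimen cup with a yellow lid, 50 mm across, 63 mm high, standing upright in one of the three sockets (which one varies); lid top 75 mm above the table. This point is on its axis half-way up, z along the axis.
- blue_cup_center (a point): Loose closed specimen cup with a blue lid, 50 mm across, 63 mm high, standing upright in one of the three sockets (which one varies); lid top 75 mm above the table. This point is on its axis half-way up, z along the axis.
- red_cup_center (a point): Loose closed specimen cup with a red lid, 50 mm across, 63 mm high, standing upright in one of the three sockets (which one varies); lid top 75 mm above the table. This point is on its axis half-way up, z along the axis.
- marker: Loose white marker with a black cap, 129 x 16 mm, lying on the table to the left of the rack; origin under its middle.
- dropper_bottle_1: Loose small dropper bottle with a black rubber teat, 27 mm across, 98 mm high, standing to the right of the rack; origin under its foot.
- dropper_bottle_2: Loose small dropper bottle with a black rubber teat, 27 mm across, 98 mm high, standing to the right of the rack; origin under its foot.
- dropper_bottle_3: Loose small dropper bottle with a black rubber teat, 27 mm across, 98 mm high, standing to the right of the rack; origin under its foot.
Not all that is in view belongs to the job. Leave any purple look-alike of the part that bears yellow_cup_center alone.

How it is judged (in metres and radians):
At the end, for the whole second after the job is handed in: The tags behind the yellow- and red-lidded cups lie flat to the right, green side up (within 0.15 rad), at rest; the blue-lidded cup's tag is where it was (lip within 12 mm); every cup stands upright (within 0.1 rad) within 10 mm of where it began (((horizontal distance between blue_cup_center and place_left below 0.03 m and distance of tag_left_lip from where it was at the start of the episode below 0.012 m) or (not (horizontal distance between blue_cup_center and place_left below 0.03 m) and value of joint tag_left above 2.99159 rad)) and velocity of joint tag_left between -0.05 and 0.05 rad/s and ((horizontal distance between blue_cup_center and place_middle below 0.03 m and distance of tag_middle_lip from where it was at the start of the episode below 0.012 m) or (not (horizontal distance between blue_cup_center and place_middle below 0.03 m) and value of joint tag_middle above 2.99159 rad)) and velocity of joint tag_middle between -0.05 and 0.05 rad/s and ((horizontal distance between blue_cup_center and place_right below 0.03 m and distance of tag_right_lip from where it was at the start of the episode below 0.012 m) or (not (horizontal distance between blue_cup_center and place_right below 0.03 m) and value of joint tag_right above 2.99159 rad)) and velocity of joint tag_right between -0.05 and 0.05 rad/s and distance of each of yellow_cup_center, blue_cup_center, red_cup_center from where it was at the start of the episode below 0.01 m and angle between each of yellow_cup_center, blue_cup_center, red_cup_center's own z axis and vertical below 0.1 rad); the robot touches nothing.
It fails at once if the tag of the blue-lidded cup is turned ((horizontal distance between blue_cup_center and place_left below 0.03 m and distance of tag_left_lip from where it was at the start of the episode above 0.02 m) or (horizontal distance between blue_cup_center and place_middle below 0.03 m and distance of tag_middle_lip from where it was at the start of the episode above 0.02 m) or (horizontal distance between blue_cup_center and place_right below 0.03 m and distance of tag_right_lip from where it was at the start of the episode above 0.02 m)).
It fails at once if a specimen cup is lifted, carried or tipped (distance of any of yellow_cup_center, blue_cup_center, red_cup_center from where it was at the start of the episode above 0.015 m or angle between any of yellow_cup_center, blue_cup_center, red_cup_center's own z axis and vertical above 0.25 rad).
It fails at once if the marker or a dropper bottle is lifted or shoved about (distance of any of marker, dropper_bottle_1, dropper_bottle_2, dropper_bottle_3 from where it was at the start of the episode above 0.03 m).
It fails at once if a tag or the rack is struck or pressed hard (over 40 N) (contact force between any of the arm, the fingers and rack above 40 N).
It also fails if it takes over 51 s, if anything falls off the work surface, if the arm or the gripper's body presses on something with over 40 N, if the wrist force passes 120 N, or if a joint passes its speed limit or range.

## Working session

There is one attempt and no reset: what is moved stays moved. The work goes in short steps, Python scripts to look and compute and a tool call to move; the robot and the scene stay as the last step left them, time stands still between calls to the robot, and variables do not carry over. Pictures are saved under pics/ and viewed, at most 10 in all, crops included, and the job is handed in when it is done.

Besides the shell and the picture viewer there is one more tool, called after "Request:" as name(argument=value, ...), one argument or row to a line, values as JSON. jog_arm: Moves the arm, as the interface text tells. Its arguments: {"type":"object","properties":{"delta_pos":{"type":"array"},"turn":{"type":"array"},"grip":{"type":"array"}},"required":["delta_pos","turn","grip"]}

```bash
mkdir -p pics; cat > h.py <<'E'
from rig import *
import numpy as np, cv2
def ray(c,u,v):
    h=c["color"].shape[0]; f=h/2/np.tan(np.radians(c["fovy"])/2)
    d=np.array([(u-c["cx"])/f,(v-c["cy"])/f]); s=d.copy()
    for _ in range(20): s=d/(1+c["k1"]*(s@s))
    M=np.array(c["camera_from_world"]); R=M[:3,:3]
    return -R.T@M[:3,3], R.T@np.array([s[0],-s[1],-1])
def onz(c,u,v,z):
    o,d=ray(c,u,v); return o+d*(z-o[2])/d[2]
def proj(c,p):
    h=c["color"].shape[0]; f=h/2/np.tan(np.radians(c["fovy"])/2)
    M=np.array(c["camera_from_world"]); q=M[:3,:3]@p+M[:3,3]
    s=np.array([q[0],-q[1]])/-q[2]; s=s*(1+c["k1"]*(s@s)); return s*f+[c["cx"],c["cy"]]
E
python3 - <<'E'
from h import *
import pickle
for n in ("top","side"):
    c=capture(n); cv2.imwrite(f"pics/{n}0.png",c["color"]); pickle.dump(c,open(n+"0.pkl","wb"))
    print(n,c["fovy"],c["k1"],ray(c,280,210))
s=read_state();print(s["time_s"],s["position"],s["tcp_rot"],s["opening"])
E
```

```text
top 57.006197184960115 -0.09565372782595384 (array([ 0.29693163, -0.0071408 ,  1.08867899]), array([ 0.14514452, -0.02099725, -0.98922452]))
side 57.63201916822015 0.011581985341400671 (array([ 0.21137897, -0.85663107,  0.55643376]), array([ 0.22865139,  0.84775983, -0.47922569]))
0.1 [0.20143681 0.59092452 0.22167712] [[-9.46425797e-01  3.22919859e-01 -9.87922875e-04]
 [ 3.22921159e-01  9.46424249e-01 -1.75093677e-03]
 [ 3.69581908e-04 -1.97615293e-03 -9.99997979e-01]] 0.9968870641695985
```

View pics/top0.png

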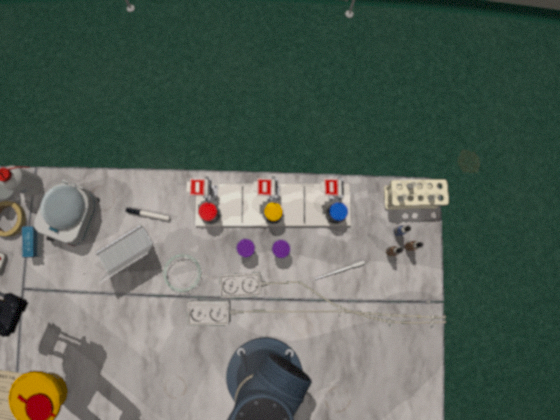

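View pics/side0.png

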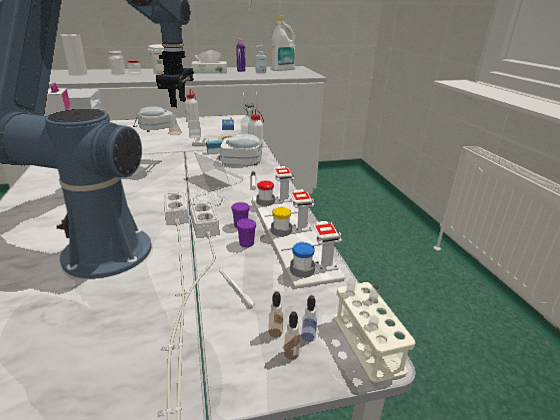

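The top view shows the cups red (208,211), yellow (273,212) and blue (338,212), so left = red, middle = yellow and right = blue. The red-side-up tags are at (198,187), (265,187) and (332,187). In the side view the purple decoys stand in front of the rack. Next I'll measure from the masks.

```bash
python3 - <<'E'
from h import *
import pickle
t=pickle.load(open("top0.pkl","rb")); s=pickle.load(open("side0.pkl","rb"))
def blobs(c,hs,box):
    hsv=cv2.cvtColor(c["color"],cv2.COLOR_BGR2HSV); m=0
    for a,b in hs: m=m|cv2.inRange(hsv,(a,120,90),(b,255,255))
    k=np.zeros_like(m); x0,y0,x1,y1=box; k[y0:y1,x0:x1]=m[y0:y1,x0:x1]
    k=cv2.morphologyEx(k,cv2.MORPH_CLOSE,np.ones((7,7)))
    n,l,st,ce=cv2.connectedComponentsWithStats(k)
    return [(ce[i],st[i]) for i in range(1,n) if st[i,4]>30]
R=[(0,8),(172,180)]
B={"red":R,"yel":[(20,32)],"blue":[(100,120)]}
for n,h in B.items():
    for ce,st in blobs(t,h,(185,170,355,225)):
        z=.0965 if ce[1]<198 else .075
        print("top",n,ce.round(1),st,onz(t,*ce,z).round(4))
    for ce,st in blobs(s,h,(240,160,350,290)):
        z=.0965 if (n=="red" and st[0]>270) else .070
        print("side",n,ce.round(1),st,onz(s,*ce,z).round(4))
cs=[]
T=sorted([b[0] for b in blobs(t,R,(185,170,355,200))],key=lambda p:p[0])
S=sorted([b[0] for b in blobs(s,R,(272,160,350,290))],key=lambda p:p[0])
for a,b in zip(T,S):
    o1,d1=ray(t,*a);o2,d2=ray(s,*b)
    k=np.linalg.lstsq(np.c_[d1,-d2],o2-o1,rcond=None)[0]
    p,q=o1+k[0]*d1,o2+k[1]*d2; print("tri",((p+q)/2).round(4),np.linalg.norm(p-q).round(4))
E
python3 - <<'E'
import cv2
t=cv2.imread("pics/top0.png")[165:235,180:360]; s=cv2.imread("pics/side0.png")[155:290,240:350]
cv2.imwrite("pics/tc.png",cv2.resize(t,None,fx=4.4,fy=4.4,interpolation=2))
cv2.imwrite("pics/sc.png",cv2.resize(s,None,fx=4.4,fy=4.4,interpolation=2))
E
```

```text
top red [197.  186.9] [191 180  13  15 191] [0.4973 0.1904 0.0965]
top red [264.1 186.7] [258 180  13  15 184] [0.503  0.0149 0.0965]
top red [331.3 186.8] [325 180  13  15 171] [ 0.5082 -0.1616  0.0965]
top red [207.6 211.2] [199 202  19  19 276] [0.437  0.1628 0.075 ]
side red [282.5 170.5] [276 168  14   6  65] [0.5016 0.2034 0.0965]
side red [265.3 185.1] [258 181  16   9 125] [0.4387 0.1647 0.07  ]
side red [301.  195.2] [293 191  17   9 106] [0.5073 0.0268 0.0965]
side red [325.3 228.6] [316 223  20  12 163] [ 0.5117 -0.1507  0.0965]
top yel [272.8 211.2] [264 202  19  19 282] [ 0.442  -0.0096  0.075 ]
side yel [281.4 212.6] [273 207  18  12 183] [ 0.4436 -0.0106  0.07  ]
top blue [337.9 211.3] [329 203  18  18 250] [ 0.4466 -0.183   0.075 ]
side blue [303.  249.9] [293 243  21  15 267] [ 0.448  -0.1865  0.07  ]
tri [0.4968 0.1891 0.1027] 0.0015
tri [0.5024 0.0146 0.1028] 0.0015
tri [ 0.5071 -0.1607  0.103 ] 0.0006
```

View pics/sc.png

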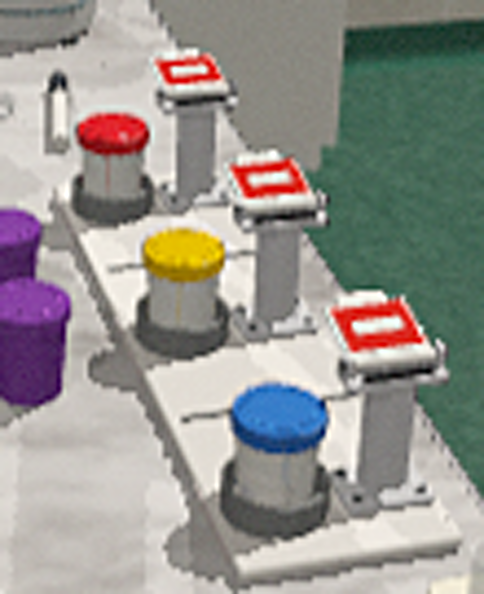

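View pics/tc.png

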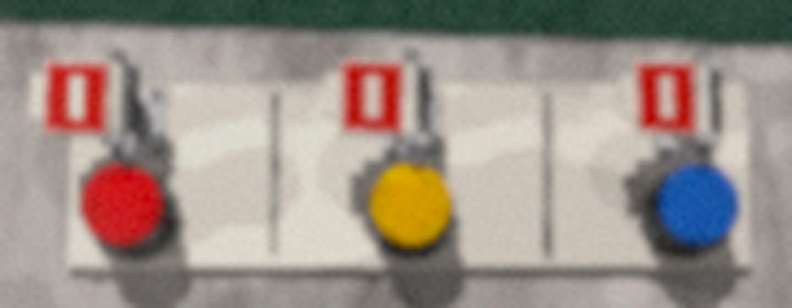

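The crops show all three tags tilted slightly up on the left, red side up; left and middle are to be flipped. Rack yaw is about 1.6°, and the pivots are near (0.498, 0.1645) and (0.503, -0.0085). I'll close the fingers, turn the tool and move beside the left tag.

Request:
jog_arm(
  delta_pos=[
    [29.5,-34,0],
    [29.5,-34,0],
    [29.5,-34,0],
    [29.5,-34,0],
    [29.5,-34,0],
    [29.5,-34,0],
    [29.5,-34,0],
    [29.5,-34,0],
    [29.5,-34,0],
    [29.5,-34,0],
    [29.5,-34,0],
    [29.5,-34,0],
  ],
  turn=[-69.5,-69.5,-69.5,-69.5,-69.5,-69.5,-69.5,-69.5,-69.5,-69.5,-69.5,-69.5],
  grip=[1,1,1,1,1,1,1,1,1,1,1,1],
)

```text
time_s: 1.6
position: [0.496, 0.2525, 0.2226]
tcp_rot: [[-0.031, 1.0, -0.0], [1.0, 0.031, 0.0], [0.0, -0.0, -1.0]]
force: [0.7, -0.3, -0.2]
opening: 0.003
grasp_force: 0.0
```

Request:
jog_arm(
  delta_pos=[
    [0,0,-5],
    [0,0,-10],
    [0,0,-14],
    [0,0,-14],
  ],
  turn=[0,0,0,0],
  grip=[1,1,1,1],
)

```text
time_s: 2.1
position: [0.494, 0.2512, 0.0799]
tcp_rot: [[-0.03, 1.0, -0.007], [1.0, 0.03, -0.002], [-0.002, -0.007, -1.0]]
force: [-1.2, 0.2, -0.2]
opening: 0.007
grasp_force: 0.0
```

```bash
python3 - <<'E'
from h import *
c=capture("wrist");w=c["color"]; s=capture("side")["color"][90:260,200:370]
cv2.imwrite("pics/w1.png",w); print(read_state()["position"],read_state()["force"])
im=np.hstack([cv2.resize(w,(440,330)),cv2.resize(s,(330,330),interpolation=2)]);cv2.imwrite("pics/c1.png",im)
E
```

```text
[0.49722729 0.25203976 0.08325648] [0.09987024 0.4288244  1.27201211]
```

View pics/c1.png

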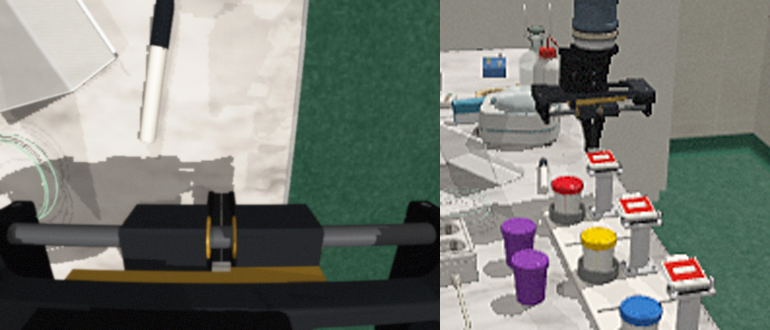

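The wrist camera looks away to +y, so it can't see the tag. The side crop shows the fingertips just to the left of the red cup's tag (about 600,160). I'll approach slowly to find contact.

Request:
jog_arm(
  delta_pos=[
    [0,-1,0],
    [0,-2,0],
    [0,-2.3,0],
    [0,-2.6,0],
    [0,-2.8,0.1],
    [0,-3,0.3],
    [0,-3.1,0.6],
    [0,-3.1,0.9],
  ],
  turn=[0,0,0,0,0,0,0,0],
  grip=[1,1,1,1,1,1,1,1],
)

```text
time_s: 3.2
position: [0.4978, 0.2254, 0.0933]
tcp_rot: [[-0.026, 1.0, 0.004], [1.0, 0.026, 0.009], [0.009, 0.004, -1.0]]
force: [-2.1, 15.5, 4.7]
opening: 0.003
grasp_force: 7.8
```

```bash
cat > look.py <<'E'
from h import *
import sys
n=sys.argv[1]; t=capture("top")["color"][165:235,180:360]; s=capture("side")["color"][90:270,190:370]
cv2.imwrite(f"pics/{n}.png",np.hstack([cv2.resize(s,(440,440),interpolation=2),cv2.copyMakeBorder(cv2.resize(t,(360,140),interpolation=2),0,300,0,0,0)]))
r=read_state();print(r["time_s"],r["position"],r["force"])
E
python3 look.py a1
```

```text
3.3 [0.4978328  0.22526083 0.09354357] [-2.52058349 16.82542345  6.38238256]
```

View pics/a1.png

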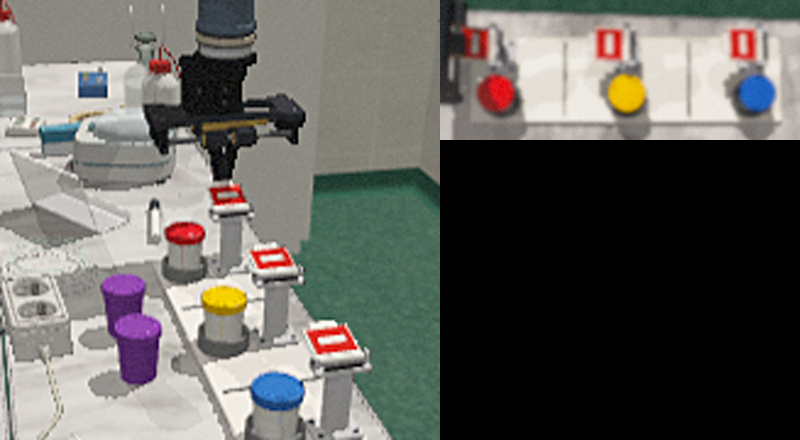

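Contact is at y ≈ 0.2255 with 16 N: the tag is jammed by friction and still flat. I'll ease off and lift with light pressure so that friction carries the lip up.

Request:
jog_arm(
  delta_pos=[
    [0,0.2,0.2],
    [0,0.15,0.8],
    [0,0.1,1.4],
    [0,0,2.0],
    [0,-0.1,2.2],
    [0,-0.1,2.2],
  ],
  turn=[0,0,0,0,0,0],
  grip=[1,1,1,1,1,1],
)

```text
time_s: 4.05
position: [0.4968, 0.2191, 0.1137]
tcp_rot: [[-0.029, 1.0, 0.0], [1.0, 0.029, -0.0], [-0.0, 0.0, -1.0]]
force: [0.2, 0.8, -0.2]
opening: 0.007
grasp_force: 0.0
```

```bash
cat > tag.py <<'E'
from h import *
def blobs(c,box):
    hsv=cv2.cvtColor(c["color"],cv2.COLOR_BGR2HSV); o=[]
    for nm,rs in (("red",[(0,8),(172,180)]),("green",[(45,75)])):
        m=0
        for a,b in rs: m=m|cv2.inRange(hsv,(a,110,70),(b,255,255))
        k=np.zeros_like(m); x0,y0,x1,y1=box; k[y0:y1,x0:x1]=m[y0:y1,x0:x1]
        k=cv2.morphologyEx(k,cv2.MORPH_CLOSE,np.ones((7,7)))
        n,l,st,ce=cv2.connectedComponentsWithStats(k)
        o+=[(nm,ce[i].round(1).tolist(),st[i].tolist()) for i in range(1,n) if st[i,4]>15]
    return o
t=capture("top");s=capture("side")
for b in blobs(t,(185,172,355,200)): print("top",b,onz(t,*b[1],.0965).round(3))
for b in blobs(s,(250,140,350,245)): print("side",b)
# where points of a tag project, for angle
P=[np.array([.498,.1645,.095]),np.array([.503,-.0085,.095])]
for p in P:
    for a in (0,.25,.6,1,3.14):
        q=p+.026*np.cos(a)*np.array([-.028,1,0])+.026*np.sin(a)*np.array([0,0,1.])
        print(a,proj(t,q).round(1),proj(s,q).round(1))
r=read_state();print(r["time_s"],r["position"],r["force"])
E
python3 tag.py
```

```text
top ('red', [198.0, 185.9], [193, 178, 11, 16, 157]) [0.5   0.188 0.097]
top ('red', [264.1, 186.7], [258, 179, 13, 16, 188]) [0.503 0.015 0.097]
top ('red', [331.3, 186.7], [325, 180, 13, 15, 175]) [ 0.508 -0.162  0.097]
side ('red', [283.0, 168.1], [276, 163, 15, 11, 122])
side ('red', [265.3, 185.2], [258, 181, 16, 10, 124])
side ('red', [300.7, 195.1], [292, 191, 18, 9, 111])
side ('red', [325.2, 228.5], [315, 223, 21, 12, 165])
0 [197.1 187. ] [282.2 172.7]
0.25 [197.  186.5] [282.4 170.9]
0.6 [197.8 185.8] [282.8 168.8]
1 [200.2 185.3] [283.5 167.5]
3.14 [216.9 187. ] [287.1 179.4]
0 [263.1 187. ] [300.2 197.4]
0.25 [263.4 186.5] [300.4 195.4]
0.6 [264.8 185.9] [301.  193.2]
1 [267.6 185.3] [302. 192.]
3.14 [283.  187.1] [306.6 206.3]
4.15 [0.49662419 0.21923572 0.11339211] [-0.11497571 -0.43418553 -0.05525023]
```

The left tag is now at about 0.7 rad. I'll carry it over the top.

Request:
jog_arm(
  delta_pos=[
    [0,-0.8,0.8],
    [0,-1.6,1.2],
    [0,-2.4,1.5],
    [0,-3.2,1.6],
    [0.1,-4,1.6],
    [0.1,-4.8,1.6],
    [0.2,-5.6,1.4],
    [0.2,-6.4,1.2],
    [0.2,-7.2,1.0],
    [0.2,-7.2,1.0],
  ],
  turn=[0,0,0,0,0,0,0,0,0,0],
  grip=[1,1,1,1,1,1,1,1,1,1],
)

```text
time_s: 5.4
position: [0.4987, 0.1468, 0.1233]
tcp_rot: [[-0.028, 1.0, -0.001], [1.0, 0.028, -0.0], [-0.0, -0.001, -1.0]]
force: [-0.4, 0.7, 0.3]
opening: 0.004
grasp_force: 0.0
```

```bash
python3 tag.py | grep -E "top|side|^5"; python3 look.py a2
```

```text
top ('red', [264.1, 186.7], [258, 179, 13, 16, 189]) [0.503 0.015 0.097]
top ('red', [331.3, 186.7], [325, 180, 13, 15, 175]) [ 0.508 -0.162  0.097]
side ('red', [286.4, 173.3], [280, 172, 14, 4, 38])
side ('red', [265.3, 185.1], [258, 181, 16, 9, 125])
side ('red', [300.7, 195.2], [293, 191, 17, 9, 114])
side ('red', [325.1, 228.5], [315, 223, 21, 12, 166])
5.5 [0.49878618 0.14735269 0.12351057] [-0.50239576  0.3830032   0.13146134]
5.6 [0.49885426 0.14763222 0.12361031] [-0.21012849  0.35881039  0.24918655]
```

View pics/a2.png

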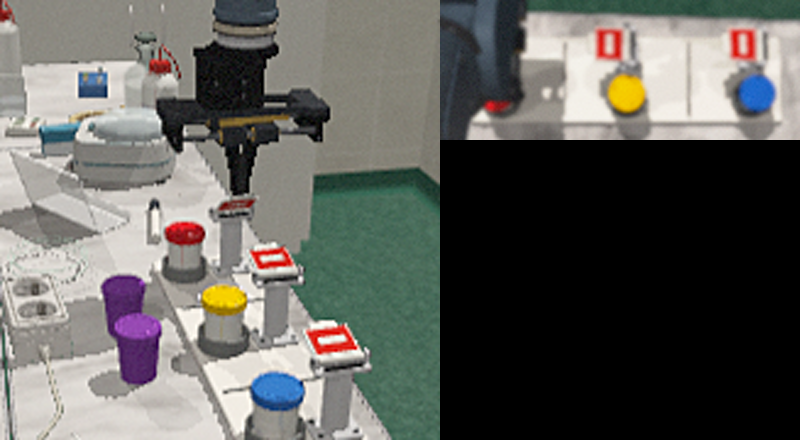

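The side crop shows the left tag past upright and leaning right, with its red face seen from below at (238,205). I'll press it down.

Request:
jog_arm(
  delta_pos=[
    [0,-0.8,-0.5],
    [0,-1.4,-1.2],
    [0,-2,-1.8],
    [0,-2.2,-2.2],
    [0,-2.2,-2.5],
    [0,-2.2,-2.7],
    [0,-2.2,-2.7],
  ],
  turn=[0,0,0,0,0,0,0],
  grip=[1,1,1,1,1,1,1],
)

```text
time_s: 6.48
position: [0.4987, 0.1254, 0.0969]
tcp_rot: [[-0.03, 1.0, 0.0], [1.0, 0.03, -0.0], [-0.0, 0.0, -1.0]]
force: [-1.1, -0.5, 2.7]
opening: 0.006
grasp_force: 1.3
```

Request:
jog_arm(
  delta_pos=[
    [0,0,-0.1],
    [0,0,-0.2],
    [0,0,-0.3],
    [0,0,-0.3],
  ],
  turn=[0,0,0,0],
  grip=[1,1,1,1],
)

```text
time_s: 6.98
position: [0.4989, 0.1255, 0.0961]
tcp_rot: [[-0.03, 1.0, 0.001], [1.0, 0.03, -0.0], [-0.001, 0.001, -1.0]]
force: [-5.1, -3.0, 20.3]
opening: 0.01
grasp_force: 10.4
```

The left tag is flat on its hard stop. Now I'll move up and over to the left of the middle tag.

Request:
jog_arm(
  delta_pos=[
    [0,0,2],
    [0,0,5],
    [0,-3,6],
    [0.3,-6,6],
    [0.3,-6,3],
    [0.3,-6,0],
    [0.3,-6,-0.8],
    [0.3,-6,-0.8],
    [0.3,-6,-0.8],
  ],
  turn=[0,0,0,0,0,0,0,0,0],
  grip=[1,1,1,1,1,1,1,1,1],
)

```text
time_s: 8.1
position: [0.5026, 0.0656, 0.0864]
tcp_rot: [[-0.029, 1.0, 0.002], [1.0, 0.029, -0.0], [-0.0, 0.002, -1.0]]
force: [0.6, -0.9, -0.2]
opening: 0.009
grasp_force: 0.0
```

```bash
python3 tag.py
```

```text
top ('red', [264.7, 187.0], [258, 180, 13, 15, 170]) [0.502 0.013 0.097]
top ('red', [331.2, 186.8], [325, 180, 13, 15, 174]) [ 0.508 -0.161  0.097]
side ('red', [265.4, 185.1], [258, 181, 16, 9, 126])
side ('red', [300.6, 195.2], [292, 191, 18, 9, 115])
side ('red', [325.2, 228.5], [315, 223, 21, 12, 164])
side ('green', [339.0, 166.9], [332, 166, 15, 2, 17])
side ('green', [285.5, 178.1], [280, 176, 12, 5, 36])
0 [197.1 187. ] [282.2 172.7]
0.25 [197.  186.5] [282.4 170.9]
0.6 [197.8 185.8] [282.8 168.8]
1 [200.2 185.3] [283.5 167.5]
3.14 [216.9 187. ] [287.1 179.4]
0 [263.1 187. ] [300.2 197.4]
0.25 [263.4 186.5] [300.4 195.4]
0.6 [264.8 185.9] [301.  193.2]
1 [267.6 185.3] [302. 192.]
3.14 [283.  187.1] [306.6 206.3]
8.2 [0.50251226 0.06560359 0.08649799] [ 0.25614482  0.74946577 -0.18725018]
```

Request:
jog_arm(
  delta_pos=[
    [0,-0.7,0],
    [0,-1.2,0],
    [0,-1.4,0.2],
    [0,-1.5,0.8],
    [0,-1.55,1.4],
    [0,-1.7,2.0],
    [0,-1.85,2.6],
    [0,-2,2.7],
    [0,-2,2.7],
  ],
  turn=[0,0,0,0,0,0,0,0,0],
  grip=[1,1,1,1,1,1,1,1,1],
)

```text
time_s: 9.32
position: [0.5018, 0.0458, 0.1128]
tcp_rot: [[-0.028, 1.0, 0.0], [1.0, 0.028, 0.001], [0.001, 0.0, -1.0]]
force: [-0.0, 2.6, 2.0]
opening: 0.006
grasp_force: 1.5
```

```bash
python3 tag.py | grep -E "^top|^side|^9|^10"
```

```text
top ('red', [331.3, 186.7], [325, 180, 13, 15, 175]) [ 0.508 -0.162  0.097]
top ('red', [269.3, 188.5], [268, 182, 3, 12, 27]) [0.498 0.001 0.097]
side ('red', [265.4, 185.1], [258, 181, 16, 9, 126])
side ('red', [301.3, 193.1], [293, 187, 18, 13, 162])
side ('red', [325.3, 228.5], [315, 223, 21, 12, 165])
side ('green', [338.1, 166.9], [330, 166, 17, 4, 38])
side ('green', [287.0, 178.1], [280, 176, 15, 5, 46])
9.425 [0.50176642 0.04586234 0.11261158] [-0.34981222  4.22358169  2.13049419]
```

The middle tag is up at about 0.6 rad; I'll use the same sweep.

Request:
jog_arm(
  delta_pos=[
    [0,-0.2,0.6],
    [0,-0.8,1.2],
    [0,-1.6,1.4],
    [0,-2.4,1.6],
    [0,-3.2,1.6],
    [0.1,-4,1.6],
    [0.1,-4.8,1.6],
    [0.2,-5.6,1.4],
    [0.2,-6.4,1.2],
    [0.2,-7.2,1.0],
    [0.2,-7.2,1.0],
  ],
  turn=[0,0,0,0,0,0,0,0,0,0,0],
  grip=[1,1,1,1,1,1,1,1,1,1,1],
)

```text
time_s: 10.8
position: [0.5038, -0.0272, 0.1223]
tcp_rot: [[-0.028, 1.0, -0.0], [1.0, 0.028, -0.0], [-0.0, -0.0, -1.0]]
force: [-0.5, -0.2, -0.2]
opening: 0.003
grasp_force: 0.0
```

```bash
python3 tag.py | grep -E "^top|^side|^10|^11"
```

```text
top ('red', [331.3, 186.8], [325, 180, 13, 15, 174]) [ 0.508 -0.162  0.097]
side ('red', [265.4, 185.1], [258, 181, 16, 9, 126])
side ('red', [306.5, 199.6], [299, 198, 16, 4, 35])
side ('red', [325.3, 228.6], [316, 223, 20, 12, 166])
side ('green', [287.3, 178.1], [281, 176, 14, 5, 45])
10.9 [ 0.503763   -0.0266265   0.12249753] [0.5628872  0.77519296 0.69397245]
```

Request:
jog_arm(
  delta_pos=[
    [0,-0.8,-0.5],
    [0,-1.4,-1.2],
    [0,-2,-1.8],
    [0,-2.1,-2.2],
    [0,-2.1,-2.5],
    [0,-2.1,-2.7],
    [0,-2.1,-2.8],
    [0,-2.1,-2.9],
    [0,-2.1,-2.9],
  ],
  turn=[0,0,0,0,0,0,0,0,0],
  grip=[1,1,1,1,1,1,1,1,1],
)

```text
time_s: 12.02
position: [0.5039, -0.0477, 0.0962]
tcp_rot: [[-0.03, 1.0, 0.001], [1.0, 0.03, -0.001], [-0.001, 0.001, -1.0]]
force: [-4.4, -0.3, 21.1]
opening: 0.004
grasp_force: 10.4
```

The middle tag is on its stop too. I'll retreat up and away.

Request:
jog_arm(
  delta_pos=[
    [0,0,2],
    [0,0,6],
    [0,0,11],
    [-5,0,15],
    [-10,5,17],
    [-12,12,17],
    [-12,18,17],
    [-12,24,17],
    [-12,30,17],
    [-12,36,17],
    [-12,36,17],
    [-12,36,17],
  ],
  turn=[0,0,0,0,0,0,0,0,0,0,0,0],
  grip=[1,1,1,1,1,1,1,1,1,1,1,1],
)

```text
time_s: 13.52
position: [0.3831, 0.3125, 0.2632]
tcp_rot: [[-0.031, 1.0, -0.001], [1.0, 0.031, -0.001], [-0.001, -0.001, -1.0]]
force: [-0.4, -0.3, -0.4]
opening: 0.005
grasp_force: 0.0
```

```bash
python3 tag.py | grep -E "^top|^side|^13"; python3 look.py a3
```

```text
top ('red', [331.2, 186.8], [325, 180, 13, 15, 176]) [ 0.508 -0.161  0.097]
top ('green', [215.1, 186.7], [210, 180, 12, 15, 157]) [0.499 0.143 0.097]
top ('green', [282.0, 187.0], [277, 181, 11, 13, 143]) [ 0.504 -0.032  0.097]
side ('red', [265.4, 185.1], [258, 181, 16, 9, 126])
side ('red', [325.3, 228.5], [315, 223, 21, 12, 168])
side ('green', [287.0, 178.1], [280, 176, 15, 5, 46])
side ('green', [307.7, 203.2], [299, 198, 16, 11, 119])
13.625 [0.38342765 0.31114365 0.26330701] [-0.14656928  0.61404133  0.35983762]
13.725 [0.38381182 0.31093355 0.26350599] [ 0.32674663 -0.74716844  0.03562471]
```

View pics/a3.png

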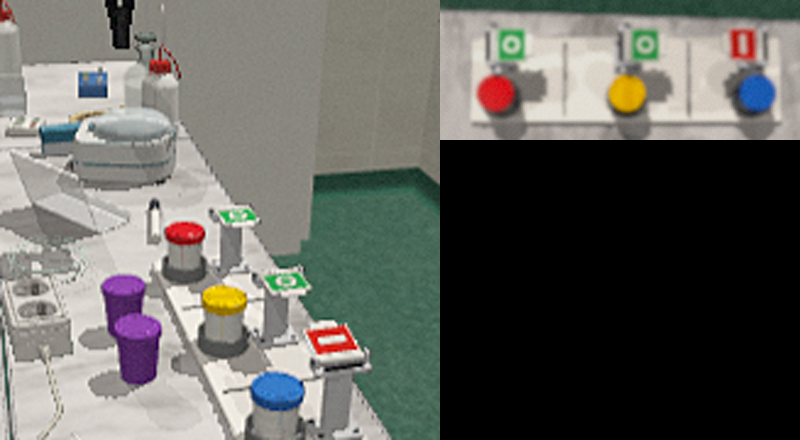

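Both tags show green on the right, and the blue tag is unchanged at red. I'll check flatness numerically.

```bash
python3 - <<'E'
from h import *
t=capture("top");s=capture("side")
def g(c,box):
    x0,y0,x1,y1=box; h=cv2.cvtColor(c["color"],cv2.COLOR_BGR2HSV)
    m=cv2.inRange(h,(45,60,70),(85,255,255)); k=np.zeros_like(m);k[y0:y1,x0:x1]=m[y0:y1,x0:x1]
    k=cv2.morphologyEx(k,cv2.MORPH_CLOSE,np.ones((7,7)))
    M=cv2.moments(k,True); return np.array([M["m10"],M["m01"]])/M["m00"],M["m00"]
for bt,bs in (((207,178,226,196),(276,172,297,185)),((273,178,292,196),(294,194,317,211))):
    (a,A),(b,Bb)=g(t,bt),g(s,bs); o1,d1=ray(t,*a);o2,d2=ray(s,*b)
    k=np.linalg.lstsq(np.c_[d1,-d2],o2-o1,rcond=None)[0]
    print(a,A,b,Bb,((o1+k[0]*d1+o2+k[1]*d2)/2).round(4))
t=cv2.imread("pics/a3.png")
s=s["color"][165:245,265:355]; cv2.imwrite("pics/f.png",cv2.resize(s,(790,700))[:600])
E
```

```text
[215.06217617 187.        ] 193.0 [286.96721311 177.81967213] 61.0 [0.4986 0.1427 0.0983]
[282.         187.07253886] 193.0 [308.51327434 201.21238938] 226.0 [ 0.5047 -0.0325  0.1078]
```

View pics/f.png

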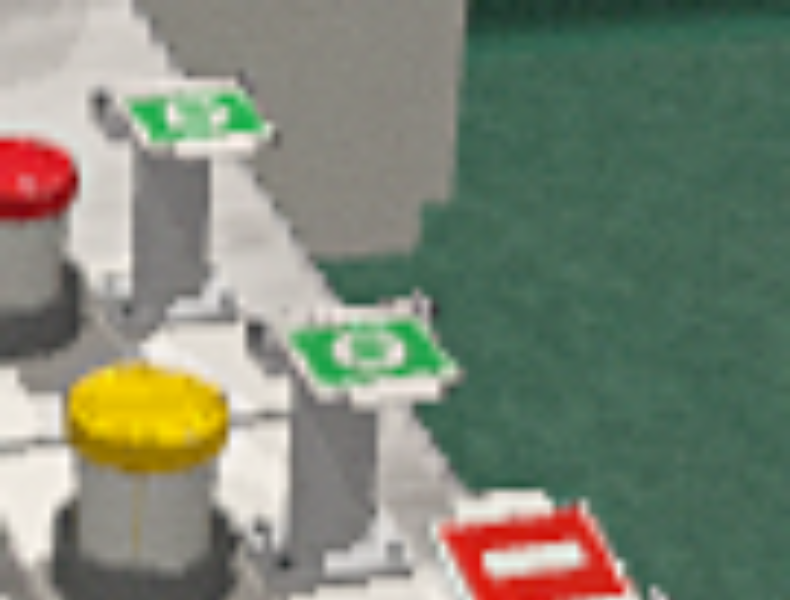

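The crop shows both green tags lying level, with the middle one centred at about side pixel (307,205). A flat tag predicts (306.5,206), so it is flat.

```bash
python3 -c "
from rig import *
print(hand_in())"
```

```text
the job is handed in; nothing more can be done
None
```

I flipped the tags behind the red-lidded and yellow-lidded cups to green and pressed each flat onto its stop. In the last pictures the blue-lidded cup's tag is unchanged, and I saw no shift in the cups or anything else. The job was handed in at about 14 s, but no verdict came back.

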